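Load the cooling block in rack order

ROBOT

A 7-joint arm with a two-finger parallel gripper is mounted at the origin on a cart in front of the work surface, level with it; the furniture and walls round the work are solid. World frame = base frame: x ahead of the robot, y to its left, z up, the work surface at z = 0. Lengths are in m, angles in rad, forces in N, time in s.
With the tool pointing down it reaches from about 0.4 to 0.85 m from the base axis. Payload 10.4 kg.
Tool frame: the origin (TCP) lies at the very end of the fingers, on their centre line; the grasp point (between the pads) lies 19 mm behind it (manip.grip_point_offset is the distance from the TCP to the grasp point, in m); z points along the fingers, y is the line along which they close (so a half turn about z gives the same grasp; the last joint's range is limited). The gripper opens to 85 mm and grips with 20 to 120 N. Pads are 22 mm wide; open, the fingers measure 114 mm over their backs; the gripper's body (76 mm by 85 mm) begins 54 mm behind the grasp point. The pads swing forward as they close: fully open they stand 13 mm farther back than shut.
Start: joints at [1.112, 0.332, -0.065, 1.46, 0.022, 1.35, -0.088], TCP at [0.264, -0.567, 0.231] pointing down, gripper open.
Joint ranges: [-2.6, 2.6], [-0.5, 2.12], [-1.47, 1.34], [0.16, 2.42], [-1.27, 4.41], [0.06, 2.06], [-2.6, 2.6]. Speed limits (rad/s): [2.22, 2.22, 2.79, 2.79, 3.14, 3.14, 3.14].

INTERFACE

Orientations are given as a unit quaternion [x, y, z, w].
In Python, from workcell import manip gives the robot as it stands. The module is installed in compiled form; this text tells all that it offers.
- The arm moves only by the shell command python3 -m inch 'ROWS' [OPENING] [FORCE]. ROWS is JSON, a list of rows, each a list of 2 entries, a list of its own where there are three numbers: the shift along the tool's x, y, z each as a share of 0.08 m, from -1 to 1, then the turn, a rotation vector about the tool's x, y, z each as a share of 45 degrees, from -1 to 1. A call has exactly 10 rows; each row is the pose to reach, as a shift and turn from the pose commanded when the call began, along the tool's axes at that moment; what a row does not reach only later rows make up. A row lasts 1/10 s, in which the tool goes at most 50 mm and 8.59 degrees, less where a joint would pass 70% of its speed; a pose out of reach is approached as far as the arm can. A call with a number of a shift or a turn outside -1 to 1 is refused whole. A call with a gripper value outside its range is refused whole. OPENING is the opening, from 0 (shut) to 1 (fully open), set as the call begins (- or left out, the last holds). The fingers move at their own pace and stop on an object; FORCE is the grip in N (left out, the last holds). Time passes only in rows, so rows that repeat a pose let the fingers close, or fill a call up. It gives the time, the measured TCP pose, the force, the opening and the grip force at its end, in the units of the state.
- manip.get_obs(): the state, without advancing time (a new reading comes with each control period).
- manip.camera(name): name is "side" or "top" or "wrist"; returns the picture (384x512x3 uint8, red, green, blue); there is no depth.
- manip.camera_params(name): a dict with "fov_y" (degrees; the focal length in pixels is half the picture's height over the tangent of half this angle, whatever the lens; pixels are square), "cx", "cy" (the principal point, pixels), "camera_from_world" (4x4, takes a point from world to camera coordinates); the wrist camera has in their place "T_tool_cam" (4x4, takes a point from camera to tool coordinates, whose origin is the TCP and whose axes are the flange's). Camera axes: x right, y up, looking along -z (the intrinsics and any distortion apply to the point x, -y, -z); pixel columns grow to the right and rows downward; lengths in m; the calibration is good to about 2 mm. A picture is of the moment at which its call begins: read the wrist's pose just before it. camera_params takes no time and is no camera call.
- manip.hand_in(): hands the job in; it is judged then, once.
The state is a dict: "clock": time; "joint_pos": joint angles; "joint_velocities": joint speeds; "tau": joint torques, N m; "position": TCP position; "ee_rot": TCP orientation; "ft_force": force on the tool from outside, world axes, zero at the start; "torque": the same for the moment, N m; "grip_width": opening from 0.0 (shut) to 1.0 (fully open); "grasp_force": force on a finger pad.
Only numpy, scipy, OpenCV 4.12 (cv2) and the standard library are available. Lean on these libraries where they do the work, as an engineer would, in place of code of your own. Each camera call takes 0.05 s, during which the arm holds its last target. There are 200 camera calls.

TASK

The samples are to be chilled in their run order: move the four capped vials from the coloured holders on the white tray into the wells of the grey aluminium cooling block, one vial to a well. Keep their order: the vial nearest the tray's yellow end goes into the well nearest the block's yellow end, and so on along the row. Leave every vial standing upright and fully down in its well, and never let one tip over.

Things in the scene. Friction and masses are not known exactly. Their poses are not given: they have to be found in the camera images.
- vial_blue: Sample vial with a blue screw cap: upright cylinder 18 mm across, 47 mm high, 14 to 28 g. Origin: centre of its underside; z up along the vial, yaw without meaning. At the start it stands in the blue holder, bottom 14 mm and top 61 mm above the worktop, 27 mm of it showing above the holder. Grip it there from above, fingers closing across the row (neighbours are 46 mm apart).
- vial_red: Sample vial with a red screw cap: upright cylinder 18 mm across, 47 mm high, 14 to 28 g. Origin: centre of its underside; z up along the vial, yaw without meaning. At the start it stands in the red holder, bottom 14 mm and top 61 mm above the worktop, 27 mm of it showing above the holder. Grip it there from above, fingers closing across the row (neighbours are 46 mm apart).
- vial_black: Sample vial with a black screw cap: upright cylinder 18 mm across, 47 mm high, 14 to 28 g. Origin: centre of its underside; z up along the vial, yaw without meaning. At the start it stands in the black holder, bottom 14 mm and top 61 mm above the worktop, 27 mm of it showing above the holder. Grip it there from above, fingers closing across the row (neighbours are 46 mm apart).
- vial_green: Sample vial with a green screw cap: upright cylinder 18 mm across, 47 mm high, 14 to 28 g. Origin: centre of its underside; z up along the vial, yaw without meaning. At the start it stands in the green holder, bottom 14 mm and top 61 mm above the worktop, 27 mm of it showing above the holder. Grip it there from above, fingers closing across the row (neighbours are 46 mm apart).
- holder_blue: Blue plastic holder, 44 x 44 x 28 mm, fixed on the tray, with one 23 mm round well 20 mm deep; its top is 34 mm above the worktop. Origin: centre of its underside. The vial with the blue cap stands in it at the start; which of the four places on the tray it has changes from start to start.
- holder_red: Red plastic holder, 44 x 44 x 28 mm, fixed on the tray, with one 23 mm round well 20 mm deep; its top is 34 mm above the worktop. Origin: centre of its underside. The vial with the red cap stands in it at the start; which of the four places on the tray it has changes from start to start.
- holder_black: Black plastic holder, 44 x 44 x 28 mm, fixed on the tray, with one 23 mm round well 20 mm deep; its top is 34 mm above the worktop. Origin: centre of its underside. The vial with the black cap stands in it at the start; which of the four places on the tray it has changes from start to start.
- holder_green: Green plastic holder, 44 x 44 x 28 mm, fixed on the tray, with one 23 mm round well 20 mm deep; its top is 34 mm above the worktop. Origin: centre of its underside. The vial with the green cap stands in it at the start; which of the four places on the tray it has changes from start to start.
- holder_tray: Fixed flat white tray on the left, about 56 x 220 mm, carrying the row of four holders. One end has a yellow grip block 22 mm high. Origin: middle of the row of holders, on the worktop; y runs along the row to the yellow end. Holders stand at y = 69, 23, -23, -69 mm (x = 0).
- cooling_block: Fixed grey aluminium block on the right, 62 x 224 x 28 mm, one end yellow, the other black. Origin: middle of its row of wells, on the worktop; y runs along the row to the yellow end, in any direction. Wells at y = 69, 23, -23, -69 mm (x = 0): bore 25 mm, flat floor 8 mm above the worktop, 45 degree countersink to a 37 mm mouth at the top. A seated vial has its bottom at 8 mm, its top at 55 mm.
Not all that is in view belongs to the job. Leave any pink look-alike of the vial_blue alone.

How it is judged:
At the end, for the whole second after the job is handed in: Each vial stands in the block well of the same number, counted from the yellow end, as the holder of its colour has on the tray: within 8 mm of the well centre along and across the row, bottom within 3 mm of the well floor, tilted under 0.15 rad, at rest, released (((y of holder_blue in the frame of holder_tray between 0.054 and 0.084 m and y of vial_blue in the frame of cooling_block between 0.061 and 0.077 m) or (y of holder_blue in the frame of holder_tray between 0.008 and 0.038 m and y of vial_blue in the frame of cooling_block between 0.015 and 0.031 m) or (y of holder_blue in the frame of holder_tray between -0.038 and -0.008 m and y of vial_blue in the frame of cooling_block between -0.031 and -0.015 m) or (y of holder_blue in the frame of holder_tray between -0.084 and -0.054 m and y of vial_blue in the frame of cooling_block between -0.077 and -0.061 m)) and x of vial_blue in the frame of cooling_block between -0.008 and 0.008 m and z of vial_blue in the frame of cooling_block between 0.005 and 0.011 m and angle between each of vial_blue, vial_red, vial_black, vial_green's own z axis and vertical below 0.15 rad and linear speed of each of vial_blue, vial_red, vial_black, vial_green below 0.02 m/s and contact force between each of vial_blue, vial_red, vial_black, vial_green and the fingers below 0.01 N and ((y of holder_red in the frame of holder_tray between 0.054 and 0.084 m and y of vial_red in the frame of cooling_block between 0.061 and 0.077 m) or (y of holder_red in the frame of holder_tray between 0.008 and 0.038 m and y of vial_red in the frame of cooling_block between 0.015 and 0.031 m) or (y of holder_red in the frame of holder_tray between -0.038 and -0.008 m and y of vial_red in the frame of cooling_block between -0.031 and -0.015 m) or (y of holder_red in the frame of holder_tray between -0.084 and -0.054 m and y of vial_red in the frame of cooling_block between -0.077 and -0.061 m)) and x of vial_red in the frame of cooling_block between -0.008 and 0.008 m and z of vial_red in the frame of cooling_block between 0.005 and 0.011 m and ((y of holder_black in the frame of holder_tray between 0.054 and 0.084 m and y of vial_black in the frame of cooling_block between 0.061 and 0.077 m) or (y of holder_black in the frame of holder_tray between 0.008 and 0.038 m and y of vial_black in the frame of cooling_block between 0.015 and 0.031 m) or (y of holder_black in the frame of holder_tray between -0.038 and -0.008 m and y of vial_black in the frame of cooling_block between -0.031 and -0.015 m) or (y of holder_black in the frame of holder_tray between -0.084 and -0.054 m and y of vial_black in the frame of cooling_block between -0.077 and -0.061 m)) and x of vial_black in the frame of cooling_block between -0.008 and 0.008 m and z of vial_black in the frame of cooling_block between 0.005 and 0.011 m and ((y of holder_green in the frame of holder_tray between 0.054 and 0.084 m and y of vial_green in the frame of cooling_block between 0.061 and 0.077 m) or (y of holder_green in the frame of holder_tray between 0.008 and 0.038 m and y of vial_green in the frame of cooling_block between 0.015 and 0.031 m) or (y of holder_green in the frame of holder_tray between -0.038 and -0.008 m and y of vial_green in the frame of cooling_block between -0.031 and -0.015 m) or (y of holder_green in the frame of holder_tray between -0.084 and -0.054 m and y of vial_green in the frame of cooling_block between -0.077 and -0.061 m)) and x of vial_green in the frame of cooling_block between -0.008 and 0.008 m and z of vial_green in the frame of cooling_block between 0.005 and 0.011 m); the robot touches nothing.
It fails at once if a vial is tipped over (more than 0.7 rad from upright) (angle between any of vial_blue, vial_red, vial_black, vial_green's own z axis and vertical above 0.7 rad).
It also fails if it takes over 90 s, if anything falls off the work surface, if the arm or the gripper's body presses on something with over 40 N, if the wrist force passes 120 N, or if a joint passes its speed limit or range.

## Working session

There is one attempt and no reset: what is moved stays moved. The work goes in short steps, Python scripts to look and compute and a shell command to move; the robot and the scene stay as the last step left them, time stands still between calls to the robot, and variables do not carry over. Pictures are saved under pics/ and viewed, at most 14 in all, crops included, and the job is handed in when it is done.

```bash
mkdir -p pics
python3 - <<'E'
from workcell import manip
import cv2,numpy as np
o=manip.get_obs()
print({k:np.round(v,3).tolist() for k,v in o.items()}, manip.grip_point_offset)
for n in ("top","side","wrist"):
    im=manip.camera(n); cv2.imwrite(f"pics/{n}0.png",im[:,:,::-1]); p=manip.camera_params(n)
    print(n,{k:np.round(v,4).tolist() for k,v in p.items()})
E
```

```text
{'clock': 0.0, 'joint_pos': [1.112, 0.333, -0.065, 1.461, 0.022, 1.35, -0.089], 'joint_velocities': [-0.001, 0.001, -0.001, 0.0, -0.001, 0.0, -0.0], 'tau': [0.001, -62.544, 0.049, -39.161, 0.016, 0.01, 0.0], 'position': [0.264, -0.566, 0.231], 'ee_rot': [0.976, 0.216, -0.0, -0.001], 'ft_force': [-0.088, 0.275, -0.486], 'torque': [-0.07, 0.017, 0.015], 'grasp_force': 0.0, 'grip_width': 0.998} 0.0187
top {'fov_y': 45.3611, 'cx': 247.7086, 'cy': 196.4988, 'camera_from_world': [[-0.0158, -0.9996, 0.0222, -0.11], [0.9956, -0.0137, 0.0927, -0.4891], [-0.0924, 0.0235, 0.9954, -0.955], [0.0, 0.0, 0.0, 1.0]]}
side {'fov_y': 42.8655, 'cx': 258.0593, 'cy': 187.537, 'camera_from_world': [[-0.8805, -0.474, 0.0098, 0.4075], [0.1954, -0.3441, 0.9184, -0.1555], [-0.4319, 0.8105, 0.3956, -0.8417], [0.0, 0.0, 0.0, 1.0]]}
wrist {'fov_y': 64.902, 'cx': 255.1201, 'cy': 192.1219, 'T_tool_cam': [[0.0017, 0.9504, 0.3111, 0.0808], [1.0, -0.0015, -0.0009, 0.0001], [-0.0004, 0.3111, -0.9504, -0.1434], [0.0, 0.0, 0.0, 1.0]]}
```

View pics/top0.png

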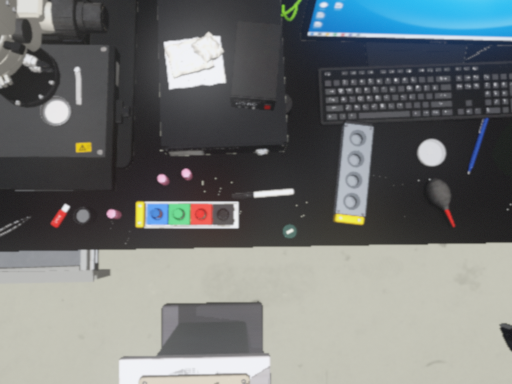

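View pics/side0.png

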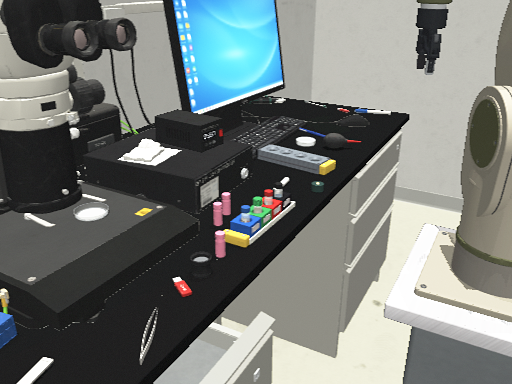

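The top view shows the tray at columns 135–240, row 214, in the order yellow end, blue (157), green (179), red (201), black (224). The block runs from its yellow end (350,219) up to (357,128). Pink look-alikes, to be left alone, are at (163,180), (186,174) and (113,214). Other dark round items are at (83,215) and (290,231). I'll check my choice in a close crop.

```bash
cat > h.py <<'E'
from workcell import manip
import cv2,numpy as np
from scipy.spatial.transform import Rotation as R
def cam(n,obs=None):
    p=manip.camera_params(n)
    if n=="wrist":
        T=np.eye(4);T[:3,:3]=R.from_quat(obs["ee_rot"]).as_matrix();T[:3,3]=obs["position"]
        M=np.linalg.inv(T@p["T_tool_cam"])
    else: M=np.array(p["camera_from_world"])
    return M,192/np.tan(np.radians(p["fov_y"]/2)),p["cx"],p["cy"]
def back(c,uv,z):
    M,f,cx,cy=c; W=np.linalg.inv(M); u,v=uv
    d=W[:3,:3]@[(u-cx)/f,-(v-cy)/f,-1]; o=W[:3,3]
    return (o+d*(z-o[2])/d[2])
def proj(c,P):
    M,f,cx,cy=c; q=M[:3,:3]@np.array(P)+M[:3,3]
    return np.array([cx+f*q[0]/-q[2],cy-f*q[1]/-q[2]])
E
python3 - <<'E'
from h import *
im=cv2.imread("pics/top0.png");c=cam("top")
a=cv2.resize(im[160:245,100:260],None,fx=4.5,fy=4.5,interpolation=cv2.INTER_CUBIC)[:,:]
b=cv2.resize(im[118:228,325:385],None,fx=4,fy=4,interpolation=cv2.INTER_CUBIC)
cv2.imwrite("pics/cropA.png",a);cv2.imwrite("pics/cropB.png",cv2.rotate(b,cv2.ROTATE_90_COUNTERCLOCKWISE))
hsv=cv2.cvtColor(im,cv2.COLOR_BGR2HSV)
def blob(lo,hi,box):
    m=cv2.inRange(hsv,np.array(lo),np.array(hi));k=np.zeros_like(m);x0,y0,x1,y1=box;k[y0:y1,x0:x1]=m[y0:y1,x0:x1]
    ys,xs=np.nonzero(k);r=cv2.minAreaRect(np.c_[xs,ys].astype(np.float32));return r,len(xs)
for n,lo,hi,box,z in [("blue",(100,120,60),(125,255,255),(130,195,245,235),.034),("green",(50,100,50),(80,255,255),(130,195,245,235),.034),("red",(0,150,80),(8,255,255),(130,195,245,235),.034),("yelT",(22,120,120),(35,255,255),(130,195,245,235),.022),("yelB",(22,120,120),(35,255,255),(325,195,385,235),.028),("grey",(90,10,90),(130,90,230),(325,118,385,228),.028)]:
    r,k=blob(lo,hi,box);print(n,np.round(r[0],1),np.round(r[1],1),round(r[2],1),k,[np.round(back(c,q,z)[:2],4).tolist() for q in [r[0]]+(list(cv2.boxPoints(r)) if n in("grey","yelB") else [])])
E
```

```text
blue [157. 214.] [18. 20.] 90.0 359 [[0.4523, 0.0734]]
green [179.  213.5] [19. 20.] 90.0 376 [[0.4527, 0.0275]]
red [201. 214.] [18. 20.] 90.0 386 [[0.451, -0.0184]]
yelT [139.5 214. ] [26.  9.] 90.0 225 [[0.4535, 0.1124]]
yelB [348.9 219.2] [30.5  8.6] 7.1 234 [[0.4358, -0.3311], [0.4313, -0.2975], [0.4492, -0.3004], [0.4403, -0.3647], [0.4223, -0.3617]]
grey [350.5 166.5] [97. 45.] 90.0 2821 [[0.5486, -0.3387], [0.6553, -0.2936], [0.6543, -0.3917], [0.4439, -0.383], [0.4453, -0.2869]]
```

View pics/cropA.png

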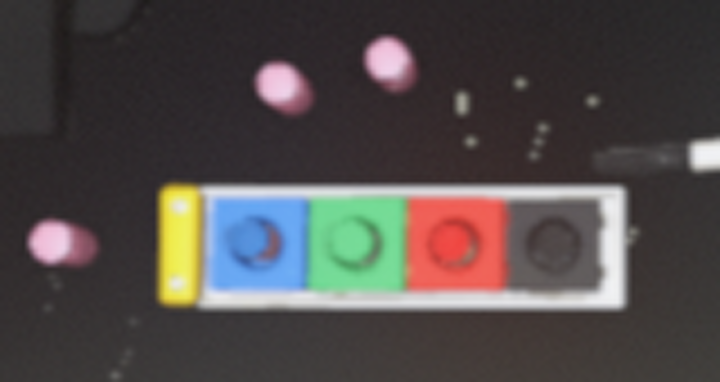

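View pics/cropB.png

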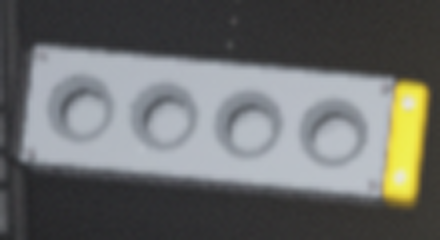

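The crop confirms the order from the yellow end: blue, green, red, black. The pink vials stand off the tray. The block's yellow end is the one near the robot. I'll move over the block and use the wrist camera to refine the positions.

```bash
python3 -m inch '[[[0.1,0,0],[0,0,-0.1]],[[0.2,-0.05,0],[0,0,-0.2]],[[0.3,-0.08,0],[0,0,-0.3]],[[0.4,-0.1,0],[0,0,-0.4]],[[0.5,-0.12,0],[0,0,-0.5]],[[0.6,-0.15,0],[0,0,-0.6]],[[0.7,-0.18,0],[0,0,-0.7]],[[0.8,-0.2,0],[0,0,-0.8]],[[0.9,-0.22,0],[0,0,-0.9]],[[1,-0.25,0],[0,0,-1]]]' 0.4 40
python3 -m inch '[[[0.1,0.1,0],[0,0,-0.1]],[[0.2,0.2,0],[0,0,-0.2]],[[0.3,0.3,0],[0,0,-0.3]],[[0.4,0.4,0],[0,0,-0.4]],[[0.5,0.5,0],[0,0,-0.44]],[[0.6,0.6,0],[0,0,-0.44]],[[0.7,0.7,0],[0,0,-0.44]],[[0.8,0.8,0],[0,0,-0.44]],[[0.9,0.9,0],[0,0,-0.44]],[[1,1,0],[0,0,-0.44]]]'
python3 -m inch '[[[0.1,0.1,0],[0,0,0]],[[0.2,0.2,0],[0,0,0]],[[0.3,0.3,0],[0,0,0]],[[0.4,0.4,0],[0,0,0]],[[0.5,0.5,0],[0,0,0]],[[0.6,0.6,0],[0,0,0]],[[0.7,0.7,0],[0,0,0]],[[0.8,0.8,0],[0,0,0]],[[0.9,0.9,0],[0,0,0]],[[1,1,0],[0,0,0]]]'
python3 -m inch '[[[0.1,0.1,0],[0,0,0]],[[0.2,0.2,0],[0,0,0]],[[0.3,0.3,0],[0,0,0]],[[0.4,0.3,0],[0,0,0]],[[0.5,0.3,0],[0,0,0]],[[0.6,0.3,0],[0,0,0]],[[0.8,0.3,0],[0,0,0]],[[1,0.3,0],[0,0,0]],[[1,0.3,0],[0,0,0]],[[1,0.3,0],[0,0,0]]]'
python3 - <<'E'
from h import *
o=manip.get_obs();im=manip.camera("wrist");np.save("pics/w1.npy",{"o":o},allow_pickle=True)
cv2.imwrite("pics/w1.png",im[:,:,::-1]);print(o["position"],o["ee_rot"],np.round(o["joint_pos"],2))
E
```

```text
clock: 1.15
position: [0.3281, -0.5144, 0.231]
ee_rot: [0.818, 0.575, 0.0, -0.0]
ft_force: [0.3, 0.3, -0.1]
grip_width: 0.4
grasp_force: 0.0
clock: 2.15
position: [0.4314, -0.4665, 0.2313]
ee_rot: [0.709, 0.706, 0.0, 0.0]
ft_force: [-0.7, -1.4, -0.3]
grip_width: 0.4
grasp_force: 0.0
clock: 3.15
position: [0.5115, -0.3866, 0.2313]
ee_rot: [0.709, 0.706, -0.0, 0.0]
ft_force: [0.7, 0.5, -0.3]
grip_width: 0.401
grasp_force: 0.0
clock: 4.15
position: [0.5352, -0.307, 0.2316]
ee_rot: [0.708, 0.706, -0.0, 0.0]
ft_force: [0.6, 0.2, 1.0]
grip_width: 0.398
grasp_force: 0.0
[ 0.53519528 -0.30704886  0.23164323] [ 7.08240360e-01  7.05971278e-01 -1.33697960e-04  3.60592529e-04] [ 0.75  0.34 -0.39  1.47  0.13  1.36  0.35]
```

View pics/w1.png

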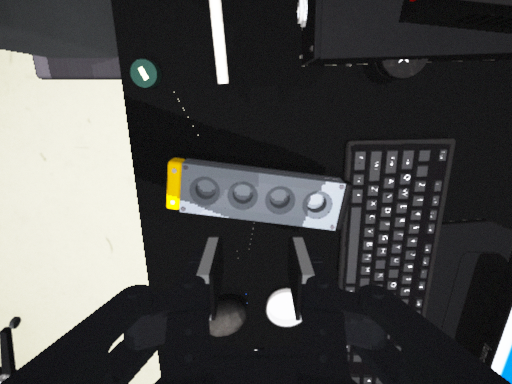

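The wrist view shows the block with its yellow end at (175,185) and wells near (206,190), (243,194), (280,199) and (317,203). I'll fit the block pose and check it with an overlay.

```bash
cat > fit.py <<'E'
from h import *
o=np.load("pics/w1.npy",allow_pickle=True).item()["o"];cw=cam("wrist",o);ct=cam("top")
pw=[(206,190),(243,194.5),(280,199),(317,203.5)];pt=[(351.75,201.5),(353.75,180),(356,159),(357.75,138.25)]
for c,p in((cw,pw),(ct,pt)):
    X=np.array([back(c,q,.028)[:2] for q in p]);m=X.mean(0);d=X[0]-X[3];print(np.round(X,4).tolist(),m.round(4),np.hypot(*d)/3,np.degrees(np.arctan2(d[1],d[0])))
    if c is cw: m0,th=m,np.arctan2(d[1],d[0])
im=cv2.imread("pics/w1.png");k=5;x0,y0=160,145
g=cv2.resize(cv2.convertScaleAbs(im[y0:y0+95,x0:x0+155+40],alpha=1.6),None,fx=4,fy=4,interpolation=cv2.INTER_CUBIC);k=4
Rz=np.array([[np.cos(th-np.pi/2),-np.sin(th-np.pi/2)],[np.sin(th-np.pi/2),np.cos(th-np.pi/2)]])
def draw(pts):
    P=np.array([(proj(cw,[*(m0+Rz@q[:2]),q[2]])-[x0,y0]+.5)*k for q in pts]).round().astype(np.int32);cv2.polylines(g,[P],True,(0,0,255),1)
for y in(.069,.023,-.023,-.069):
    for r,z in((.0185,.028),(.0125,.022)):draw([(r*np.cos(a),y+r*np.sin(a),z) for a in np.linspace(0,6.28,40)])
draw([(sx*.031,sy*.112,.028) for sx,sy in((1,1),(1,-1),(-1,-1),(-1,1))])
cv2.imwrite("pics/ov1.png",g)
E
python3 fit.py
```

```text
[[0.477, -0.338], [0.5216, -0.3438], [0.5666, -0.3497], [0.6121, -0.3556]] [ 0.5443 -0.3468] 0.045392144018278346 172.58612274961132
[[0.4733, -0.3386], [0.5194, -0.3446], [0.5648, -0.3512], [0.6101, -0.3567]] [ 0.5419 -0.3478] 0.045984600657805325 172.47167405423804
```

View pics/ov1.png

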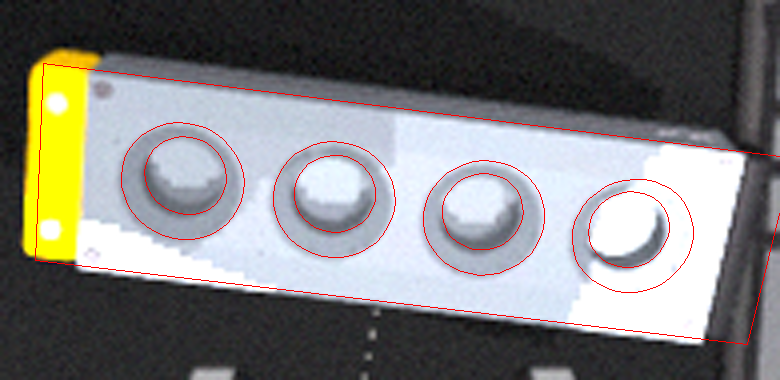

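The overlay matches the wells. Now to the tray for a look.

```bash
python3 -m inch '[[[0.1,-0.03,0],[0,0,0]],[[0.2,-0.06,0],[0,0,0]],[[0.3,-0.1,0],[0,0,0]],[[0.4,-0.12,0],[0,0,0]],[[0.5,-0.15,0],[0,0,0]],[[0.6,-0.2,0],[0,0,0]],[[0.7,-0.2,0],[0,0,0]],[[0.8,-0.2,0],[0,0,0]],[[0.9,-0.25,0],[0,0,0]],[[1,-0.3,0],[0,0,0]]]'
python3 -m inch '[[[0.1,-0.03,0],[0,0,0]],[[0.2,-0.06,0],[0,0,0]],[[0.3,-0.1,0],[0,0,0]],[[0.4,-0.12,0],[0,0,0]],[[0.5,-0.15,0],[0,0,0]],[[0.6,-0.2,0],[0,0,0]],[[0.7,-0.2,0],[0,0,0]],[[0.8,-0.2,0],[0,0,0]],[[0.9,-0.25,0],[0,0,0]],[[1,-0.3,0],[0,0,0]]]'
python3 -m inch '[[[0.1,-0.03,0],[0,0,0]],[[0.2,-0.06,0],[0,0,0]],[[0.3,-0.1,0],[0,0,0]],[[0.4,-0.12,0],[0,0,0]],[[0.5,-0.15,0],[0,0,0]],[[0.6,-0.2,0],[0,0,0]],[[0.7,-0.2,0],[0,0,0]],[[0.8,-0.2,0],[0,0,0]],[[0.9,-0.25,0],[0,0,0]],[[1,-0.3,0],[0,0,0]]]'
python3 -m inch '[[[0.1,-0.03,0],[0,0,0]],[[0.2,-0.06,0],[0,0,0]],[[0.3,-0.1,0],[0,0,0]],[[0.4,-0.14,0],[0,0,0]],[[0.5,-0.14,0],[0,0,0]],[[0.56,-0.14,0],[0,0,0]],[[0.56,-0.14,0],[0,0,0]],[[0.56,-0.14,0],[0,0,0]],[[0.56,-0.14,0],[0,0,0]],[[0.56,-0.14,0],[0,0,0]]]'
python3 - <<'E'
from h import *
o=manip.get_obs();im=manip.camera("wrist");np.save("pics/w2.npy",{"o":o},allow_pickle=True)
cv2.imwrite("pics/w2.png",im[:,:,::-1])
E
```

```text
clock: 5.2
position: [0.5112, -0.2265, 0.2313]
ee_rot: [0.708, 0.706, 0.0, -0.0]
ft_force: [-0.0, -0.4, -0.7]
grip_width: 0.398
grasp_force: 0.0
clock: 6.2
position: [0.4875, -0.1464, 0.2312]
ee_rot: [0.708, 0.706, 0.0, -0.0]
ft_force: [0.9, 0.6, 0.5]
grip_width: 0.401
grasp_force: 0.0
clock: 7.2
position: [0.4638, -0.0663, 0.2312]
ee_rot: [0.708, 0.706, -0.0, -0.0]
ft_force: [0.7, -0.2, 0.5]
grip_width: 0.396
grasp_force: 0.0
clock: 8.2
position: [0.4531, -0.0226, 0.2313]
ee_rot: [0.709, 0.705, -0.0, 0.0]
ft_force: [0.4, 0.3, -0.0]
grip_width: 0.401
grasp_force: 0.0
```

View pics/w2.png

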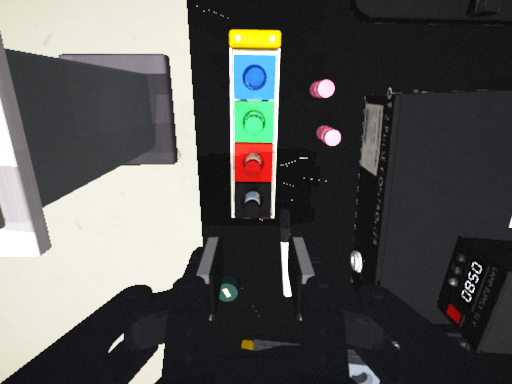

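The wrist view shows the row from the yellow end (255,39): blue (254,76), green (254,121), red (253,160), black (252,198). Pink vials are at (322,89) and (329,135).

Run:
```python
from h import *
o=np.load("pics/w2.npy",allow_pickle=True).item()["o"];c=cam("wrist",o);ct=cam("top")
im=cv2.imread("pics/w2.png");hsv=cv2.cvtColor(im,cv2.COLOR_BGR2HSV)
for n,lo,hi in [("blue",(100,120,60),(125,255,255)),("green",(50,100,50),(80,255,255)),("red",(0,150,60),(8,255,255))]:
    m=cv2.inRange(hsv,np.array(lo),np.array(hi));m[:,:225]=0;m[:,285:]=0;m[225:]=0
    ys,xs=np.nonzero(m);r=np.percentile(xs,[1,99]).mean(),np.percentile(ys,[1,99]).mean();print(n,np.round(r,1),back(c,r,.034).round(4))
y=[proj(c,[.4515,.0045+k,.061]).round(1).tolist() for k in(.069,.023,-.023,-.069)];print(y)
for k in(.069,.023,-.023,-.069): 
    p=proj(c,[.4515,.0045+k,.061]);cv2.circle(im,tuple(int(round(v*8)) for v in p),8*9,(255,255,255),1,cv2.LINE_AA,3)
    q=[proj(c,[.4515+a,.0045+k+b,.034]) for a,b in((.022,.022),(.022,-.022),(-.022,-.022),(-.022,.022))];cv2.polylines(im,[np.round(np.array(q)*8).astype(np.int32)],True,(255,0,255),1,cv2.LINE_AA,3)
cv2.imwrite("pics/ov2.png",cv2.resize(im[20:230,200:310],None,fx=2.8,fy=2.8,interpolation=cv2.INTER_CUBIC))
```

```text
blue [254.  77.] [0.4533 0.0738 0.034 ]
green [253.5 121.5] [0.4526 0.0279 0.034 ]
red [253. 162.] [ 0.4518 -0.0176  0.034 ]
[[252.1, 75.9], [252.3, 124.2], [252.6, 168.3], [252.8, 208.6]]
```

View pics/ov2.png

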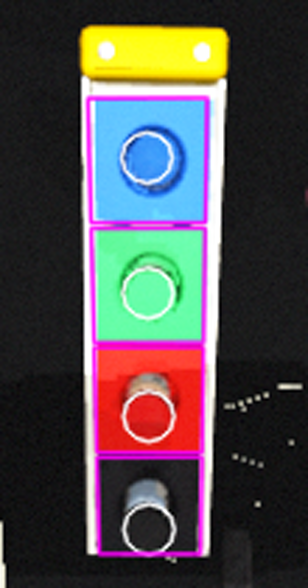

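```bash
python3 -m inch '[[[-0.1,0,0.1],[0,0,0]],[[-0.2,0,0.2],[0,0,0]],[[-0.3,-0.02,0.3],[0,0,0]],[[-0.4,-0.03,0.4],[0,0,0]],[[-0.5,-0.03,0.5],[0,0,0]],[[-0.52,-0.03,0.6],[0,0,0]],[[-0.52,-0.03,0.7],[0,0,0]],[[-0.52,-0.03,0.8],[0,0,0]],[[-0.52,-0.03,0.9],[0,0,0]],[[-0.52,-0.03,1],[0,0,0]]]' 0.42
python3 -m inch '[[[0,0,0.1],[0,0,0]],[[0,0,0.2],[0,0,0]],[[0,0,0.3],[0,0,0]],[[0,0,0.4],[0,0,0]],[[0,0,0.5],[0,0,0]],[[0,0,0.6],[0,0,0]],[[0,0,0.7],[0,0,0]],[[0,0,0.8],[0,0,0]],[[0,0,0.9],[0,0,0]],[[0,0,1],[0,0,0]]]'
python3 - <<'E'
from h import *
im=manip.camera("wrist");a=im[170:384,130:390];b=manip.camera("side")[160:260,190:330]
a=cv2.resize(a,None,fx=1.5,fy=1.5);b=cv2.resize(b,(450,321),interpolation=cv2.INTER_CUBIC)
cv2.imwrite("pics/c3.png",np.hstack([cv2.resize(a,(340,321)),b])[:,:,::-1])
E
```

```text
clock: 9.25
position: [0.4506, -0.0635, 0.1507]
ee_rot: [0.708, 0.706, 0.0, 0.0]
ft_force: [0.7, 0.1, 1.1]
grip_width: 0.422
grasp_force: 0.0
clock: 10.25
position: [0.4505, -0.0638, 0.0706]
ee_rot: [0.709, 0.706, 0.0, 0.0]
ft_force: [0.3, 0.6, -0.1]
grip_width: 0.419
grasp_force: 0.0
```

View pics/c3.png

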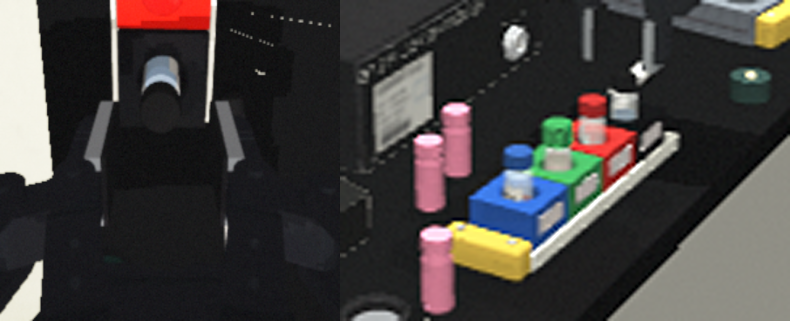

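The fingers straddle the black vial. Descend, grip, lift.

```bash
python3 -m inch '[[[0,0,0.1],[0,0,0]],[[0,0,0.2],[0,0,0]],[[0,0,0.3],[0,0,0]],[[0,0,0.38],[0,0,0]],[[0,0,0.42],[0,0,0]],[[0,0,0.42],[0,0,0]],[[0,0,0.42],[0,0,0]],[[0,0,0.42],[0,0,0]],[[0,0,0.42],[0,0,0]],[[0,0,0.42],[0,0,0]]]'
python3 -m inch '[[[0,0,0],[0,0,0]],[[0,0,0],[0,0,0]],[[0,0,0],[0,0,0]],[[0,0,0],[0,0,0]],[[0,0,0],[0,0,0]],[[0,0,-0.1],[0,0,0]],[[0,0,-0.3],[0,0,0]],[[0,0,-0.5],[0,0,0]],[[0,0,-0.7],[0,0,0]],[[0,0,-0.8],[0,0,0]]]' 0 40
python3 - <<'E'
from h import *
im=manip.camera("wrist");a=im[170:384,130:390];b=manip.camera("side")[160:260,190:330]
b=cv2.resize(b,(450,321),interpolation=cv2.INTER_CUBIC)
cv2.imwrite("pics/c4.png",np.hstack([cv2.resize(a,(340,321)),b])[:,:,::-1])
E
```

```text
clock: 11.35
position: [0.4507, -0.0639, 0.0379]
ee_rot: [0.709, 0.706, 0.0, 0.0]
ft_force: [-0.2, 0.2, -1.0]
grip_width: 0.419
grasp_force: 0.0
clock: 12.35
position: [0.4512, -0.0638, 0.1034]
ee_rot: [0.708, 0.706, 0.001, 0.001]
ft_force: [0.1, -0.6, -1.1]
grip_width: 0.2
grasp_force: 39.0
```

View pics/c4.png

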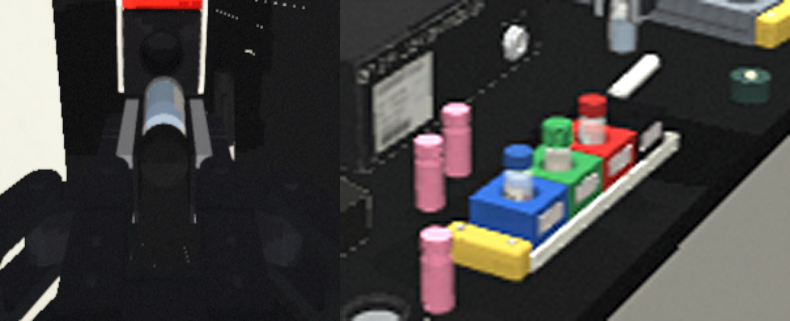

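The black vial is held upright. Now to W4.

```bash
python3 -m inch '[[[-0.1,0.05,0],[0,0,0]],[[-0.2,0.1,0],[0,0,0]],[[-0.3,0.15,0],[0,0,0]],[[-0.4,0.2,0],[0,0,0]],[[-0.5,0.25,0],[0,0,0]],[[-0.6,0.3,0],[0,0,0]],[[-0.7,0.35,0],[0,0,0]],[[-0.8,0.4,0],[0,0,0]],[[-0.9,0.45,0],[0,0,0]],[[-1,0.5,0],[0,0,0]]]'
python3 -m inch '[[[-0.1,0.05,0],[0,0,0]],[[-0.2,0.1,0],[0,0,0]],[[-0.3,0.15,0],[0,0,0]],[[-0.4,0.2,0],[0,0,0]],[[-0.5,0.25,0],[0,0,0]],[[-0.6,0.3,0],[0,0,0]],[[-0.7,0.35,0],[0,0,0]],[[-0.8,0.4,0],[0,0,0]],[[-0.9,0.45,0],[0,0,0]],[[-1,0.5,0],[0,0,0]]]'
python3 -m inch '[[[-0.1,0.05,0],[0,0,0]],[[-0.2,0.1,0],[0,0,0]],[[-0.3,0.15,0],[0,0,0]],[[-0.4,0.2,0],[0,0,0]],[[-0.5,0.25,0],[0,0,0]],[[-0.6,0.3,0],[0,0,0]],[[-0.7,0.35,0],[0,0,0]],[[-0.8,0.4,0],[0,0,0]],[[-0.9,0.45,0],[0,0,0]],[[-1,0.5,0],[0,0,0]]]'
python3 -m inch '[[[-0.1,0.05,0],[0,0,0]],[[-0.2,0.1,0],[0,0,0]],[[-0.3,0.2,0],[0,0,0]],[[-0.4,0.3,0],[0,0,0]],[[-0.5,0.4,0],[0,0,0]],[[-0.6,0.5,0],[0,0,0]],[[-0.65,0.5,0],[0,0,0]],[[-0.65,0.5,0],[0,0,0]],[[-0.65,0.5,0],[0,0,0]],[[-0.65,0.5,0],[0,0,0]]]'
python3 - <<'E'
from h import *
o=manip.get_obs();im=manip.camera("wrist").copy();c=cam("wrist",o);ct=cam("top");t=manip.camera("top").copy()
for k in(.069,.023,-.023,-.069):
    for im_,cc in((im,c),(t,ct)):
        q=[proj(cc,[.543-.9914*k+.0185*np.cos(a),-.347+.1305*k+.0185*np.sin(a),.028]) for a in np.linspace(0,6.28,40)]
        cv2.polylines(im_,[np.round(np.array(q)*8).astype(np.int32)],True,(255,0,0),1,cv2.LINE_AA,3)
a=cv2.resize(im[150:384,80:400],(400,292));b=cv2.resize(t[100:230,310:440],(292,292),interpolation=cv2.INTER_CUBIC)
cv2.imwrite("pics/c5.png",np.hstack([a,b])[:,:,::-1]);print(o["position"])
E
```

```text
clock: 13.45
position: [0.4905, -0.1447, 0.1017]
ee_rot: [0.709, 0.706, -0.0, 0.0]
ft_force: [0.7, 0.0, 0.7]
grip_width: 0.194
grasp_force: 39.0
clock: 14.45
position: [0.5302, -0.2248, 0.1017]
ee_rot: [0.709, 0.706, -0.0, 0.0]
ft_force: [0.2, -0.3, -0.3]
grip_width: 0.193
grasp_force: 39.0
clock: 15.45
position: [0.5699, -0.305, 0.1017]
ee_rot: [0.709, 0.706, -0.0, 0.0]
ft_force: [0.8, 0.0, -0.1]
grip_width: 0.192
grasp_force: 39.0
clock: 16.45
position: [0.6092, -0.3561, 0.1019]
ee_rot: [0.708, 0.706, 0.0, -0.0]
ft_force: [-0.0, -0.0, -0.5]
grip_width: 0.196
grasp_force: 39.0
[ 0.60917687 -0.35609297  0.10186663]
```

View pics/c5.png

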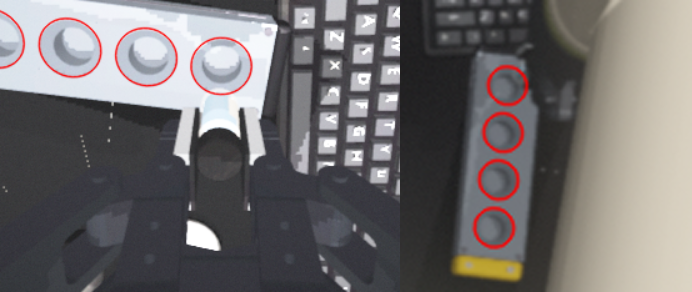

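```bash
python3 -m inch '[[[0,0.03,0.1],[0,0,0]],[[0,0.03,0.2],[0,0,0]],[[0,0.03,0.3],[0,0,0]],[[0,0.03,0.4],[0,0,0]],[[0,0.03,0.5],[0,0,0]],[[0,0.03,0.6],[0,0,0]],[[0,0.03,0.7],[0,0,0]],[[0,0.03,0.8],[0,0,0]],[[0,0.03,0.85],[0,0,0]],[[0,0.03,0.85],[0,0,0]]]'
```

```text
clock: 17.55
position: [0.6114, -0.3563, 0.0329]
ee_rot: [0.708, 0.706, -0.0, -0.0]
ft_force: [0.6, 0.8, -0.7]
grip_width: 0.192
grasp_force: 39.0
```

```bash
python3 -m inch '[[[0,0,0],[0,0,0]],[[0,0,0],[0,0,0]],[[0,0,0],[0,0,0]],[[0,0,0],[0,0,0]],[[0,0,-0.1],[0,0,0]],[[0,0,-0.3],[0,0,0]],[[0,0,-0.5],[0,0,0]],[[0,0,-0.7],[0,0,0]],[[0.1,0,-0.85],[0,0,0]],[[0.2,0,-0.85],[0,0,0]]]' 0.38
python3 - <<'E'
from h import *
o=manip.get_obs();im=manip.camera("wrist").copy();c=cam("wrist",o)
for z,r in((.028,.0125),(.055,.009)):
    q=[proj(c,[.6114+r*np.cos(a),-.356+r*np.sin(a),z]) for a in np.linspace(0,6.28,40)]
    cv2.polylines(im,[np.round(np.array(q)*8).astype(np.int32)],True,(255,0,0),1,cv2.LINE_AA,3)
b=manip.camera("side")[120:190,230:350]
cv2.imwrite("pics/c6.png",np.hstack([cv2.resize(im[150:384,80:400],(400,292)),cv2.resize(b,(400,292),interpolation=cv2.INTER_CUBIC)])[:,:,::-1])
E
```

```text
clock: 18.55
position: [0.613, -0.3403, 0.1047]
ee_rot: [0.709, 0.706, 0.001, 0.002]
ft_force: [-0.5, 0.1, -0.0]
grip_width: 0.38
grasp_force: 0.0
```

View pics/c6.png

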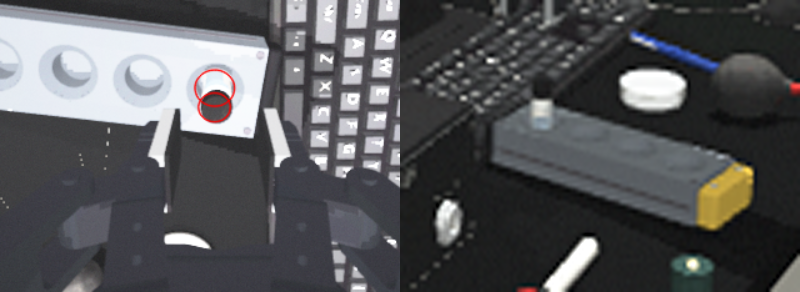

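The black vial is seated in W4, and its cap falls on the predicted circle. Now the red one.

```bash
python3 -m inch '[[[0.1,-0.05,0],[0,0,0]],[[0.2,-0.1,0],[0,0,0]],[[0.3,-0.15,0],[0,0,0]],[[0.4,-0.2,0],[0,0,0]],[[0.5,-0.25,0],[0,0,0]],[[0.6,-0.3,0],[0,0,0]],[[0.7,-0.35,0],[0,0,0]],[[0.8,-0.4,0],[0,0,0]],[[0.9,-0.45,0],[0,0,0]],[[1,-0.5,0],[0,0,0]]]' 0.42
python3 -m inch '[[[0.1,-0.05,0],[0,0,0]],[[0.2,-0.1,0],[0,0,0]],[[0.3,-0.15,0],[0,0,0]],[[0.4,-0.2,0],[0,0,0]],[[0.5,-0.25,0],[0,0,0]],[[0.6,-0.3,0],[0,0,0]],[[0.7,-0.35,0],[0,0,0]],[[0.8,-0.4,0],[0,0,0]],[[0.9,-0.45,0],[0,0,0]],[[1,-0.5,0],[0,0,0]]]'
python3 -m inch '[[[0.1,-0.05,0],[0,0,0]],[[0.2,-0.1,0],[0,0,0]],[[0.3,-0.15,0],[0,0,0]],[[0.4,-0.2,0],[0,0,0]],[[0.5,-0.25,0],[0,0,0]],[[0.6,-0.3,0],[0,0,0]],[[0.7,-0.35,0],[0,0,0]],[[0.8,-0.4,0],[0,0,0]],[[0.9,-0.45,0],[0,0,0]],[[1,-0.5,0],[0,0,0]]]'
python3 -m inch '[[[0.1,-0.05,0],[0,0,0]],[[0.2,-0.1,0],[0,0,0]],[[0.3,-0.15,0],[0,0,0]],[[0.4,-0.2,0],[0,0,0]],[[0.5,-0.25,0],[0,0,0]],[[0.6,-0.3,0],[0,0,0]],[[0.75,-0.35,0],[0,0,0]],[[0.9,-0.45,0],[0,0,0]],[[1,-0.5,0],[0,0,0]],[[1,-0.5,0],[0,0,0]]]'
```

```text
clock: 19.65
position: [0.5718, -0.2596, 0.1018]
ee_rot: [0.709, 0.706, -0.0, 0.0]
ft_force: [0.2, -0.9, 0.4]
grip_width: 0.425
grasp_force: 0.0
clock: 20.65
position: [0.5321, -0.1795, 0.1017]
ee_rot: [0.709, 0.706, -0.0, 0.0]
ft_force: [0.1, -0.6, -0.1]
grip_width: 0.42
grasp_force: 0.0
clock: 21.65
position: [0.4924, -0.0993, 0.1017]
ee_rot: [0.709, 0.706, -0.0, 0.0]
ft_force: [-0.1, 0.8, -0.4]
grip_width: 0.418
grasp_force: 0.0
clock: 22.65
position: [0.4526, -0.0185, 0.1018]
ee_rot: [0.708, 0.706, -0.0, 0.0]
ft_force: [-0.8, -0.7, -0.6]
grip_width: 0.42
grasp_force: 0.0
```

```bash
python3 -m inch '[[[0,-0.01,0.1],[0,0,0]],[[0,-0.01,0.2],[0,0,0]],[[0,-0.01,0.3],[0,0,0]],[[0,-0.01,0.4],[0,0,0]],[[0,-0.01,0.5],[0,0,0]],[[0,-0.01,0.6],[0,0,0]],[[0,-0.01,0.7],[0,0,0]],[[0,-0.01,0.8],[0,0,0]],[[0,-0.01,0.8],[0,0,0]],[[0,-0.01,0.8],[0,0,0]]]'
python3 -m inch '[[[0,0,0],[0,0,0]],[[0,0,0],[0,0,0]],[[0,0,0],[0,0,0]],[[0,0,0],[0,0,0]],[[0,0,-0.1],[0,0,0]],[[0,0,-0.3],[0,0,0]],[[0,0,-0.5],[0,0,0]],[[0,0,-0.7],[0,0,0]],[[-0.05,0,-0.8],[0,0,0]],[[-0.15,0,-0.8],[0,0,0]]]' 0 40
python3 -m inch '[[[-0.1,0.03,0],[0,0,0]],[[-0.2,0.07,0],[0,0,0]],[[-0.3,0.1,0],[0,0,0]],[[-0.4,0.14,0],[0,0,0]],[[-0.5,0.18,0],[0,0,0]],[[-0.6,0.22,0],[0,0,0]],[[-0.7,0.25,0],[0,0,0]],[[-0.8,0.29,0],[0,0,0]],[[-0.9,0.33,0],[0,0,0]],[[-1,0.36,0],[0,0,0]]]'
python3 -m inch '[[[-0.1,0.03,0],[0,0,0]],[[-0.2,0.07,0],[0,0,0]],[[-0.3,0.1,0],[0,0,0]],[[-0.4,0.14,0],[0,0,0]],[[-0.5,0.18,0],[0,0,0]],[[-0.6,0.22,0],[0,0,0]],[[-0.7,0.25,0],[0,0,0]],[[-0.8,0.29,0],[0,0,0]],[[-0.9,0.33,0],[0,0,0]],[[-1,0.36,0],[0,0,0]]]'
python3 -m inch '[[[-0.1,0.03,0],[0,0,0]],[[-0.2,0.07,0],[0,0,0]],[[-0.3,0.1,0],[0,0,0]],[[-0.4,0.14,0],[0,0,0]],[[-0.5,0.18,0],[0,0,0]],[[-0.6,0.22,0],[0,0,0]],[[-0.7,0.25,0],[0,0,0]],[[-0.8,0.29,0],[0,0,0]],[[-0.9,0.33,0],[0,0,0]],[[-1,0.36,0],[0,0,0]]]'
python3 -m inch '[[[-0.1,0.03,0],[0,0,0]],[[-0.2,0.07,0],[0,0,0]],[[-0.3,0.1,0],[0,0,0]],[[-0.4,0.14,0],[0,0,0]],[[-0.5,0.18,0],[0,0,0]],[[-0.6,0.22,0],[0,0,0]],[[-0.75,0.25,0],[0,0,0]],[[-0.9,0.29,0],[0,0,0]],[[-1,0.36,0],[0,0,0]],[[-1,0.36,0],[0,0,0]]]'
```

```text
clock: 23.65
position: [0.4523, -0.0197, 0.0376]
ee_rot: [0.708, 0.706, -0.0, -0.0]
ft_force: [0.2, 0.1, -0.5]
grip_width: 0.422
grasp_force: 0.0
clock: 24.65
position: [0.4529, -0.032, 0.1028]
ee_rot: [0.708, 0.706, 0.001, 0.001]
ft_force: [-0.4, 0.3, -0.9]
grip_width: 0.193
grasp_force: 39.0
clock: 25.65
position: [0.481, -0.1126, 0.1017]
ee_rot: [0.709, 0.706, 0.0, 0.0]
ft_force: [0.5, -0.6, -0.6]
grip_width: 0.194
grasp_force: 39.0
clock: 26.65
position: [0.5095, -0.1927, 0.1017]
ee_rot: [0.708, 0.706, 0.0, 0.0]
ft_force: [-0.4, 0.2, -0.2]
grip_width: 0.192
grasp_force: 39.0
clock: 27.65
position: [0.538, -0.2728, 0.1017]
ee_rot: [0.709, 0.706, 0.0, 0.0]
ft_force: [0.4, 0.2, -0.6]
grip_width: 0.191
grasp_force: 39.0
clock: 28.65
position: [0.5664, -0.3538, 0.1015]
ee_rot: [0.709, 0.705, -0.0, 0.0]
ft_force: [-0.4, 0.7, -1.9]
grip_width: 0.193
grasp_force: 39.0
```

```bash
python3 -m inch '[[[0.03,0,0.1],[0,0,0]],[[0.03,0,0.2],[0,0,0]],[[0.03,0,0.3],[0,0,0]],[[0.03,0,0.4],[0,0,0]],[[0.03,0,0.5],[0,0,0]],[[0.03,0,0.6],[0,0,0]],[[0.03,0,0.7],[0,0,0]],[[0.03,0,0.8],[0,0,0]],[[0.03,0,0.85],[0,0,0]],[[0.03,0,0.85],[0,0,0]]]'
```

```text
clock: 29.65
position: [0.5659, -0.3497, 0.033]
ee_rot: [0.709, 0.706, -0.0, -0.0]
ft_force: [0.3, 0.7, 0.5]
grip_width: 0.194
grasp_force: 39.1
```

```bash
python3 -m inch '[[[0,0,0],[0,0,0]],[[0,0,0],[0,0,0]],[[0,0,0],[0,0,0]],[[0,0,0],[0,0,0]],[[0,0,-0.1],[0,0,0]],[[0,0,-0.45],[0,0,0]],[[0,0,-0.85],[0,0,0]],[[0.2,0,-0.85],[0,0,0]],[[0.45,0,-0.85],[0,0,0]],[[0.7,0,-0.85],[0,0,0]]]' 0.36
python3 -m inch '[[[0.1,-0.03,0],[0,0,0]],[[0.2,-0.07,0],[0,0,0]],[[0.3,-0.1,0],[0,0,0]],[[0.4,-0.14,0],[0,0,0]],[[0.5,-0.18,0],[0,0,0]],[[0.6,-0.22,0],[0,0,0]],[[0.7,-0.25,0],[0,0,0]],[[0.8,-0.29,0],[0,0,0]],[[0.9,-0.33,0],[0,0,0]],[[1,-0.36,0],[0,0,0]]]' 0.42
python3 -m inch '[[[0.1,-0.03,0],[0,0,0]],[[0.2,-0.07,0],[0,0,0]],[[0.3,-0.1,0],[0,0,0]],[[0.4,-0.14,0],[0,0,0]],[[0.5,-0.18,0],[0,0,0]],[[0.6,-0.22,0],[0,0,0]],[[0.7,-0.25,0],[0,0,0]],[[0.8,-0.29,0],[0,0,0]],[[0.9,-0.33,0],[0,0,0]],[[1,-0.36,0],[0,0,0]]]'
python3 -m inch '[[[0.1,-0.03,0],[0,0,0]],[[0.2,-0.07,0],[0,0,0]],[[0.3,-0.1,0],[0,0,0]],[[0.4,-0.14,0],[0,0,0]],[[0.5,-0.18,0],[0,0,0]],[[0.6,-0.22,0],[0,0,0]],[[0.7,-0.25,0],[0,0,0]],[[0.8,-0.29,0],[0,0,0]],[[0.9,-0.33,0],[0,0,0]],[[1,-0.36,0],[0,0,0]]]'
python3 -m inch '[[[0.1,-0.03,0],[0,0,0]],[[0.2,-0.07,0],[0,0,0]],[[0.3,-0.1,0],[0,0,0]],[[0.4,-0.14,0],[0,0,0]],[[0.5,-0.18,0],[0,0,0]],[[0.6,-0.22,0],[0,0,0]],[[0.75,-0.25,0],[0,0,0]],[[0.9,-0.3,0],[0,0,0]],[[1,-0.34,0],[0,0,0]],[[1,-0.34,0],[0,0,0]]]'
```

```text
clock: 30.65
position: [0.566, -0.2917, 0.1011]
ee_rot: [0.708, 0.706, -0.0, -0.001]
ft_force: [0.5, 1.3, 0.2]
grip_width: 0.362
grasp_force: 0.0
clock: 31.65
position: [0.5376, -0.2132, 0.1018]
ee_rot: [0.709, 0.706, -0.0, 0.0]
ft_force: [0.2, -0.4, -0.5]
grip_width: 0.421
grasp_force: 0.0
clock: 32.65
position: [0.5091, -0.133, 0.1017]
ee_rot: [0.709, 0.706, -0.0, 0.0]
ft_force: [0.3, -0.6, -0.2]
grip_width: 0.419
grasp_force: 0.0
clock: 33.65
position: [0.4806, -0.0529, 0.1017]
ee_rot: [0.709, 0.706, -0.0, 0.0]
ft_force: [-0.7, 0.6, -0.2]
grip_width: 0.42
grasp_force: 0.0
clock: 34.65
position: [0.4537, 0.028, 0.1017]
ee_rot: [0.708, 0.706, 0.0, 0.0]
ft_force: [0.1, 0.3, 0.3]
grip_width: 0.418
grasp_force: 0.0
```

```bash
python3 -m inch '[[[0,-0.01,0.1],[0,0,0]],[[0,-0.01,0.2],[0,0,0]],[[0,-0.01,0.3],[0,0,0]],[[0,-0.01,0.4],[0,0,0]],[[0,-0.01,0.5],[0,0,0]],[[0,-0.01,0.6],[0,0,0]],[[0,-0.01,0.7],[0,0,0]],[[0,-0.01,0.8],[0,0,0]],[[0,-0.01,0.8],[0,0,0]],[[0,-0.01,0.8],[0,0,0]]]'
python3 -m inch '[[[0,0,0],[0,0,0]],[[0,0,0],[0,0,0]],[[0,0,0],[0,0,0]],[[0,0,0],[0,0,0]],[[0,0,-0.15],[0,0,0]],[[0,0,-0.45],[0,0,0]],[[0,0,-0.8],[0,0,0]],[[-0.15,0,-0.8],[0,0,0]],[[-0.4,0,-0.8],[0,0,0]],[[-0.62,0,-0.8],[0,0,0]]]' 0 40
python3 -m inch '[[[-0.1,0.02,0],[0,0,0]],[[-0.2,0.04,0],[0,0,0]],[[-0.3,0.06,0],[0,0,0]],[[-0.4,0.08,0],[0,0,0]],[[-0.5,0.1,0],[0,0,0]],[[-0.6,0.12,0],[0,0,0]],[[-0.7,0.14,0],[0,0,0]],[[-0.8,0.16,0],[0,0,0]],[[-0.9,0.18,0],[0,0,0]],[[-1,0.2,0],[0,0,0]]]'
python3 -m inch '[[[-0.1,0.02,0],[0,0,0]],[[-0.2,0.04,0],[0,0,0]],[[-0.3,0.06,0],[0,0,0]],[[-0.4,0.08,0],[0,0,0]],[[-0.5,0.1,0],[0,0,0]],[[-0.6,0.12,0],[0,0,0]],[[-0.7,0.14,0],[0,0,0]],[[-0.8,0.16,0],[0,0,0]],[[-0.9,0.18,0],[0,0,0]],[[-1,0.2,0],[0,0,0]]]'
python3 -m inch '[[[-0.1,0.02,0],[0,0,0]],[[-0.2,0.04,0],[0,0,0]],[[-0.3,0.06,0],[0,0,0]],[[-0.4,0.08,0],[0,0,0]],[[-0.5,0.1,0],[0,0,0]],[[-0.6,0.12,0],[0,0,0]],[[-0.7,0.14,0],[0,0,0]],[[-0.8,0.16,0],[0,0,0]],[[-0.9,0.18,0],[0,0,0]],[[-1,0.2,0],[0,0,0]]]'
python3 -m inch '[[[-0.1,0.02,0],[0,0,0]],[[-0.2,0.04,0],[0,0,0]],[[-0.3,0.06,0],[0,0,0]],[[-0.4,0.08,0],[0,0,0]],[[-0.5,0.1,0],[0,0,0]],[[-0.6,0.12,0],[0,0,0]],[[-0.75,0.15,0],[0,0,0]],[[-0.9,0.2,0],[0,0,0]],[[-1,0.22,0],[0,0,0]],[[-1,0.22,0],[0,0,0]]]'
python3 - <<'E'
from h import *
im=manip.camera("wrist").copy();b=manip.camera("side")[110:190,220:350]
cv2.imwrite("pics/c7.png",np.hstack([cv2.resize(im[150:384,80:400],(400,292)),cv2.resize(b,(400,292),interpolation=cv2.INTER_CUBIC)])[:,:,::-1])
E
```

```text
clock: 35.65
position: [0.4532, 0.0266, 0.0376]
ee_rot: [0.708, 0.706, -0.0, -0.0]
ft_force: [1.0, 0.3, -0.5]
grip_width: 0.421
grasp_force: 0.0
clock: 36.65
position: [0.4529, -0.0242, 0.1021]
ee_rot: [0.708, 0.706, -0.0, 0.0]
ft_force: [1.0, -0.8, -0.8]
grip_width: 0.197
grasp_force: 39.1
clock: 37.65
position: [0.4689, -0.1038, 0.1017]
ee_rot: [0.709, 0.706, -0.0, 0.0]
ft_force: [0.4, -0.4, 0.4]
grip_width: 0.192
grasp_force: 39.1
clock: 38.65
position: [0.4846, -0.1838, 0.1017]
ee_rot: [0.709, 0.706, 0.0, 0.0]
ft_force: [0.5, -0.2, -0.5]
grip_width: 0.193
grasp_force: 39.1
clock: 39.65
position: [0.5002, -0.2639, 0.1017]
ee_rot: [0.709, 0.706, -0.0, 0.0]
ft_force: [-0.4, -0.3, -0.0]
grip_width: 0.196
grasp_force: 39.1
clock: 40.65
position: [0.5173, -0.3449, 0.1015]
ee_rot: [0.709, 0.705, -0.0, 0.0]
ft_force: [0.0, 0.2, -0.0]
grip_width: 0.195
grasp_force: 39.1
```

View pics/c7.png

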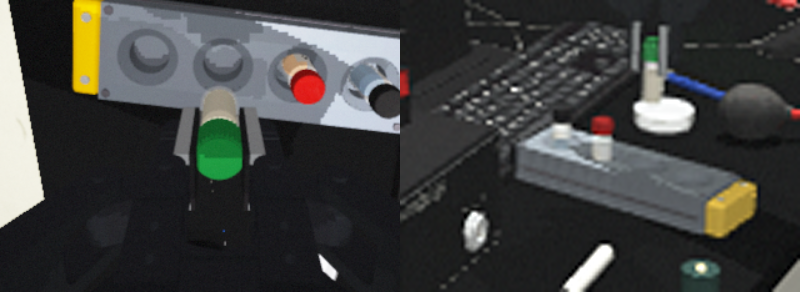

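Black and red are seated in W4 and W3, and the green vial is above W2.

```bash
python3 -m inch '[[[0,0.03,0.1],[0,0,0]],[[0,0.03,0.2],[0,0,0]],[[0,0.03,0.3],[0,0,0]],[[0,0.03,0.4],[0,0,0]],[[0,0.03,0.5],[0,0,0]],[[0,0.03,0.6],[0,0,0]],[[0,0.03,0.7],[0,0,0]],[[0,0.03,0.8],[0,0,0]],[[0,0.03,0.85],[0,0,0]],[[0,0.03,0.85],[0,0,0]]]'
```

```text
clock: 41.75
position: [0.5195, -0.3431, 0.033]
ee_rot: [0.709, 0.706, -0.0, -0.0]
ft_force: [-0.3, -0.6, -0.7]
grip_width: 0.191
grasp_force: 39.1
```

```bash
python3 -m inch '[[[0,0,0],[0,0,0]],[[0,0,0],[0,0,0]],[[0,0,0],[0,0,0]],[[0,0,0],[0,0,0]],[[0,0,-0.1],[0,0,0]],[[0,0,-0.45],[0,0,0]],[[0,0,-0.85],[0,0,0]],[[0.2,0,-0.85],[0,0,0]],[[0.4,0,-0.85],[0,0,0]],[[0.6,0,-0.85],[0,0,0]]]' 0.36
python3 -m inch '[[[0.1,-0.02,0],[0,0,0]],[[0.2,-0.04,0],[0,0,0]],[[0.3,-0.05,0],[0,0,0]],[[0.4,-0.07,0],[0,0,0]],[[0.5,-0.08,0],[0,0,0]],[[0.6,-0.1,0],[0,0,0]],[[0.7,-0.12,0],[0,0,0]],[[0.8,-0.14,0],[0,0,0]],[[0.9,-0.16,0],[0,0,0]],[[1,-0.17,0],[0,0,0]]]' 0.42
python3 -m inch '[[[0.1,-0.02,0],[0,0,0]],[[0.2,-0.04,0],[0,0,0]],[[0.3,-0.05,0],[0,0,0]],[[0.4,-0.07,0],[0,0,0]],[[0.5,-0.08,0],[0,0,0]],[[0.6,-0.1,0],[0,0,0]],[[0.7,-0.12,0],[0,0,0]],[[0.8,-0.14,0],[0,0,0]],[[0.9,-0.16,0],[0,0,0]],[[1,-0.17,0],[0,0,0]]]'
python3 -m inch '[[[0.1,-0.02,0],[0,0,0]],[[0.2,-0.04,0],[0,0,0]],[[0.3,-0.05,0],[0,0,0]],[[0.4,-0.07,0],[0,0,0]],[[0.5,-0.08,0],[0,0,0]],[[0.6,-0.1,0],[0,0,0]],[[0.7,-0.12,0],[0,0,0]],[[0.8,-0.14,0],[0,0,0]],[[0.9,-0.16,0],[0,0,0]],[[1,-0.17,0],[0,0,0]]]'
python3 -m inch '[[[0.1,-0.02,0],[0,0,0]],[[0.2,-0.04,0],[0,0,0]],[[0.3,-0.05,0],[0,0,0]],[[0.4,-0.07,0],[0,0,0]],[[0.5,-0.08,0],[0,0,0]],[[0.6,-0.1,0],[0,0,0]],[[0.7,-0.12,0],[0,0,0]],[[0.8,-0.14,0],[0,0,0]],[[0.9,-0.16,0],[0,0,0]],[[1,-0.17,0],[0,0,0]]]'
python3 -m inch '[[[0.1,-0.02,0],[0,0,0]],[[0.2,-0.04,0],[0,0,0]],[[0.3,-0.05,0],[0,0,0]],[[0.4,-0.07,0],[0,0,0]],[[0.5,-0.09,0],[0,0,0]],[[0.6,-0.12,0],[0,0,0]],[[0.6,-0.12,0],[0,0,0]],[[0.6,-0.12,0],[0,0,0]],[[0.6,-0.12,0],[0,0,0]],[[0.6,-0.12,0],[0,0,0]]]'
```

```text
clock: 42.75
position: [0.5196, -0.2935, 0.1012]
ee_rot: [0.708, 0.706, -0.0, -0.001]
ft_force: [-0.1, -0.2, -1.0]
grip_width: 0.357
grasp_force: 0.0
clock: 43.75
position: [0.5066, -0.2146, 0.1018]
ee_rot: [0.709, 0.706, -0.0, 0.0]
ft_force: [0.3, 0.4, 0.3]
grip_width: 0.417
grasp_force: 0.0
clock: 44.75
position: [0.4933, -0.1345, 0.1017]
ee_rot: [0.709, 0.706, -0.0, 0.0]
ft_force: [0.2, 0.2, 1.1]
grip_width: 0.418
grasp_force: 0.0
clock: 45.75
position: [0.48, -0.0545, 0.1017]
ee_rot: [0.709, 0.706, -0.0, 0.0]
ft_force: [0.5, -0.2, -0.3]
grip_width: 0.424
grasp_force: 0.0
clock: 46.75
position: [0.4667, 0.0256, 0.1017]
ee_rot: [0.708, 0.706, -0.0, 0.0]
ft_force: [-0.4, -0.1, -0.2]
grip_width: 0.417
grasp_force: 0.0
clock: 47.75
position: [0.4576, 0.0725, 0.1017]
ee_rot: [0.709, 0.705, -0.0, 0.0]
ft_force: [-1.4, -0.1, -1.1]
grip_width: 0.415
grasp_force: 0.0
```

```bash
python3 -m inch '[[[0.01,-0.05,0.1],[0,0,0]],[[0.01,-0.05,0.2],[0,0,0]],[[0.01,-0.05,0.3],[0,0,0]],[[0.01,-0.05,0.4],[0,0,0]],[[0.01,-0.05,0.5],[0,0,0]],[[0.01,-0.05,0.6],[0,0,0]],[[0.01,-0.05,0.7],[0,0,0]],[[0.01,-0.05,0.8],[0,0,0]],[[0.01,-0.05,0.8],[0,0,0]],[[0.01,-0.05,0.8],[0,0,0]]]'
python3 -m inch '[[[0,0,0],[0,0,0]],[[0,0,0],[0,0,0]],[[0,0,0],[0,0,0]],[[0,0,0],[0,0,0]],[[0,0,-0.15],[0,0,0]],[[0,0,-0.45],[0,0,0]],[[0,0,-0.8],[0,0,0]],[[-0.15,0,-0.8],[0,0,0]],[[-0.4,0,-0.8],[0,0,0]],[[-0.62,0,-0.8],[0,0,0]]]' 0 40
python3 -m inch '[[[-0.1,0,0],[0,0,0]],[[-0.2,0,0],[0,0,0]],[[-0.3,0.01,0],[0,0,0]],[[-0.4,0.02,0],[0,0,0]],[[-0.5,0.03,0],[0,0,0]],[[-0.6,0.03,0],[0,0,0]],[[-0.7,0.04,0],[0,0,0]],[[-0.8,0.04,0],[0,0,0]],[[-0.9,0.05,0],[0,0,0]],[[-1,0.06,0],[0,0,0]]]'
python3 -m inch '[[[-0.1,0,0],[0,0,0]],[[-0.2,0,0],[0,0,0]],[[-0.3,0.01,0],[0,0,0]],[[-0.4,0.02,0],[0,0,0]],[[-0.5,0.03,0],[0,0,0]],[[-0.6,0.03,0],[0,0,0]],[[-0.7,0.04,0],[0,0,0]],[[-0.8,0.04,0],[0,0,0]],[[-0.9,0.05,0],[0,0,0]],[[-1,0.06,0],[0,0,0]]]'
python3 -m inch '[[[-0.1,0,0],[0,0,0]],[[-0.2,0,0],[0,0,0]],[[-0.3,0.01,0],[0,0,0]],[[-0.4,0.02,0],[0,0,0]],[[-0.5,0.03,0],[0,0,0]],[[-0.6,0.03,0],[0,0,0]],[[-0.7,0.04,0],[0,0,0]],[[-0.8,0.04,0],[0,0,0]],[[-0.9,0.05,0],[0,0,0]],[[-1,0.06,0],[0,0,0]]]'
python3 -m inch '[[[-0.1,0,0],[0,0,0]],[[-0.2,0,0],[0,0,0]],[[-0.3,0.01,0],[0,0,0]],[[-0.4,0.02,0],[0,0,0]],[[-0.5,0.03,0],[0,0,0]],[[-0.6,0.03,0],[0,0,0]],[[-0.7,0.04,0],[0,0,0]],[[-0.8,0.04,0],[0,0,0]],[[-0.9,0.05,0],[0,0,0]],[[-1,0.06,0],[0,0,0]]]'
python3 -m inch '[[[-0.1,0,0],[0,0,0]],[[-0.2,0.02,0],[0,0,0]],[[-0.3,0.03,0],[0,0,0]],[[-0.4,0.05,0],[0,0,0]],[[-0.48,0.05,0],[0,0,0]],[[-0.48,0.05,0],[0,0,0]],[[-0.48,0.05,0],[0,0,0]],[[-0.48,0.05,0],[0,0,0]],[[-0.48,0.05,0],[0,0,0]],[[-0.48,0.05,0],[0,0,0]]]'
```

```text
clock: 48.75
position: [0.4534, 0.0739, 0.0376]
ee_rot: [0.708, 0.706, -0.0, -0.0]
ft_force: [-0.1, 0.1, -0.5]
grip_width: 0.418
grasp_force: 0.0
clock: 49.75
position: [0.4531, 0.023, 0.1019]
ee_rot: [0.708, 0.706, -0.0, 0.0]
ft_force: [-0.1, -0.4, 0.2]
grip_width: 0.196
grasp_force: 39.1
clock: 50.75
position: [0.4578, -0.0565, 0.1017]
ee_rot: [0.709, 0.706, -0.0, 0.0]
ft_force: [-0.2, -0.1, 0.5]
grip_width: 0.191
grasp_force: 39.1
clock: 51.75
position: [0.4623, -0.1366, 0.1017]
ee_rot: [0.709, 0.706, -0.0, 0.0]
ft_force: [0.6, 0.5, -0.4]
grip_width: 0.195
grasp_force: 39.1
clock: 52.75
position: [0.4668, -0.2166, 0.1017]
ee_rot: [0.709, 0.706, -0.0, 0.0]
ft_force: [-0.5, -0.1, -0.3]
grip_width: 0.188
grasp_force: 39.1
clock: 53.75
position: [0.4712, -0.2966, 0.1017]
ee_rot: [0.709, 0.706, -0.0, 0.0]
ft_force: [0.2, 0.4, 1.1]
grip_width: 0.191
grasp_force: 39.1
clock: 54.75
position: [0.4751, -0.3341, 0.1018]
ee_rot: [0.708, 0.706, 0.0, 0.0]
ft_force: [0.2, -0.2, -0.7]
grip_width: 0.196
grasp_force: 39.1
```

```bash
python3 -m inch '[[[-0.05,0,0.1],[0,0,0]],[[-0.05,0,0.2],[0,0,0]],[[-0.05,0,0.3],[0,0,0]],[[-0.05,0,0.4],[0,0,0]],[[-0.05,0,0.5],[0,0,0]],[[-0.05,0,0.6],[0,0,0]],[[-0.05,0,0.7],[0,0,0]],[[-0.05,0,0.8],[0,0,0]],[[-0.05,0,0.85],[0,0,0]],[[-0.05,0,0.85],[0,0,0]]]'
```

```text
clock: 55.75
position: [0.4747, -0.3381, 0.033]
ee_rot: [0.708, 0.706, -0.0, -0.0]
ft_force: [0.2, 0.8, -0.5]
grip_width: 0.195
grasp_force: 39.1
```

```bash
python3 -m inch '[[[0,0,0],[0,0,0]],[[0,0,0],[0,0,0]],[[0,0,0],[0,0,0]],[[0,0,0],[0,0,0]],[[0,0,-0.1],[0,0,0]],[[0,0,-0.45],[0,0,0]],[[0,0,-0.85],[0,0,0]],[[0.2,0,-0.9],[0,0,0]],[[0.4,0,-1],[0,0,0]],[[0.6,0,-1],[0,0,0]]]' 0.36
python3 -m inch '[[[0.2,0,-0.1],[0,0,0]],[[0.4,0,-0.2],[0,0,0]],[[0.6,0,-0.3],[0,0,0]],[[0.6,0,-0.4],[0,0,0]],[[0.6,0,-0.5],[0,0,0]],[[0.6,0,-0.5],[0,0,0]],[[0.6,0,-0.5],[0,0,0]],[[0.6,0,-0.5],[0,0,0]],[[0.6,0,-0.5],[0,0,0]],[[0.6,0,-0.5],[0,0,0]]]'
python3 - <<'E'
from h import *
o=manip.get_obs();c=cam("wrist",o);im=manip.camera("wrist").copy();b=manip.camera("side")[110:190,220:350]
for k in(.069,.023,-.023,-.069):
    q=[proj(c,[.543-.9914*k+.009*np.cos(a),-.347+.1305*k+.009*np.sin(a),.055]) for a in np.linspace(0,6.28,40)]
    cv2.polylines(im,[np.round(np.array(q)*8).astype(np.int32)],True,(255,255,255),1,cv2.LINE_AA,3)
cv2.imwrite("pics/c8.png",np.hstack([cv2.resize(im[150:384,120:440],(400,292)),cv2.resize(b,(400,292),interpolation=cv2.INTER_CUBIC)])[:,:,::-1])
E
```

```text
clock: 56.75
position: [0.4755, -0.2888, 0.1145]
ee_rot: [0.708, 0.706, 0.0, 0.0]
ft_force: [0.1, 0.7, 0.2]
grip_width: 0.362
grasp_force: 0.0
clock: 57.75
position: [0.4752, -0.2424, 0.1534]
ee_rot: [0.709, 0.706, -0.0, -0.0]
ft_force: [-1.4, -0.3, -0.0]
grip_width: 0.361
grasp_force: 0.0
```

View pics/c8.png

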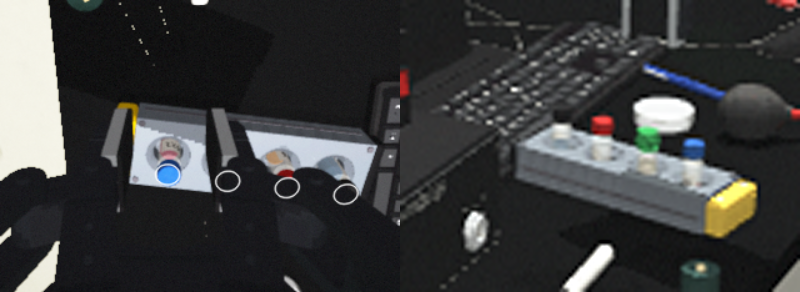

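All four vials stand upright in the block. From the yellow end they read blue, green, red, black, matching the tray, and the visible caps sit on the predicted seated circles. The gripper is clear.

```bash
python3 -c "
from workcell import manip
print(manip.hand_in())"
```

```text
the job is handed in; nothing more can be done
None
```

I moved all four vials into the cooling block in tray order (from the yellow end: blue, green, red, black), and in the last pictures all stood upright and fully down; I handed the job in at about 58 s, and no verdict was returned.

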